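Tighten a screw-down caseback with the caseback wrench

ROBOT

A 7-joint arm with a two-finger parallel gripper is mounted at the origin on the work surface. World frame = base frame: x ahead of the robot, y to its left, z up, the work surface at z = 0. Lengths are in m, angles in rad, forces in N, time in s.
With the tool pointing down it reaches from about 0.35 to 0.9 m from the base axis. Payload 8.1 kg.
Tool frame: the origin (TCP) lies at the very end of the fingers, on their centre line; the grasp point (between the pads) lies 19 mm behind it; z points along the fingers, y is the line along which they close (so a half turn about z gives the same grasp; the last joint's range is limited). The gripper opens to 92 mm and grips with 3 to 60 N. Pads are 19 mm wide; open, the fingers measure 130 mm over their backs; the gripper's body (75 mm by 190 mm) begins 47 mm behind the grasp point.
Start: joints at [1.195, 0.434, 0.025, 1.573, -0.012, 1.134, -0.075], TCP at [0.168, -0.602, 0.227] pointing down, gripper open.
Joint ranges: [-2.62, 2.62], [-0.44, 2.09], [-1.27, 1.32], [0.08, 2.57], [-1.32, 4.46], [0.12, 2], [-2.74, 2.74]. Speed limits (rad/s): [2.22, 2.22, 3.01, 3.01, 3.14, 3.14, 3.14].

INTERFACE

Orientations are given as a rotation vector (axis times angle).
In Python, from cell import arm gives the robot as it stands.
- The arm moves only by the tool carry_out, never from a script. Its argument "commands" is a list of rows, each a list of 7 numbers: the opening, from 0 (shut) to 1 (fully open), then the shift along the tool's x, y, z each as a share of 0.025 m, from -1 to 1, then the turn, a rotation vector about the tool's x, y, z each as a share of 0.1 rad, from -1 to 1. A call has 1 to 8 rows; each row shifts and turns the commanded pose from where the row before left it, along the tool's axes as they then stand; what a row does not reach is not made up. A row lasts 1/10 s, in which the tool goes at most 50 mm and 8.59 degrees, less where a joint would pass 70% of its speed; a pose out of reach is approached as far as the arm can. A call with a number of a shift or a turn outside -1 to 1 is refused whole. A call with a gripper value outside its range is refused whole. The fingers move at their own pace and stop on an object; "squeeze" is the grip in N (left out, the last holds). Time passes only in rows, so rows that do not move let the fingers close. It gives the time, the measured TCP pose, the force, the opening and the grip force at its end, in the units of the state.
- arm.observe(): the state, without advancing time (a new reading comes with each control period).
- arm.get_image(name): name is "scene" or "top"; returns a dict with "pixels" (480x640x3 uint8, red, green, blue), "range_z" (480x640 float32, m along the optical axis (not along the pixel's ray), 0 where there is no reading), "mtx" (3x3 intrinsics, pixels), "k1" (the pictures are not rectified: a ray, as slopes to the right and down, at radius r is drawn at 1 + k1 r^2 times it, then the intrinsics apply), "R" (3x3) and "t" (3): a world point X has camera coordinates R X + t. Camera axes: x right, y down, z forward; pixel columns grow to the right and rows downward; lengths in m; the calibration is good to about 2 mm. A picture is of the moment at which its call begins.
- arm.sign_off(): hands the job in; it is judged then, once.
The state is a dict: "clock": time; "joints": joint angles; "dq": joint speeds; "joint_efforts": joint torques, N m; "position": TCP position; "ee_rot": TCP orientation; "force": force on the tool from outside, world axes, zero at the start; "ft_torque": the same for the moment, N m; "width": opening from 0.0 (shut) to 1.0 (fully open); "gripper_force": force on a finger pad.
Only numpy, scipy, OpenCV 4.12 (cv2) and the standard library are available. Lean on these libraries where they do the work, as an engineer would, in place of code of your own. Each camera call takes 0.05 s, during which the arm holds its last target. There are 200 camera calls.

TASK

The watch clamped back-up in the vice has a loose screw-down caseback. Take the larger three-prong caseback wrench from the tray, set its prongs in the caseback's notches and screw the caseback clockwise until it is fully tight against its stop, then stand the wrench upright again in the tray compartment it came from. Turn the caseback only with the wrench, never with the fingers, and leave the other things on the desk where they are.

Things in the scene. Friction and masses are not known exactly. Their poses are not given: they have to be found in the camera images.
- watch_vice: Case vice, fixed to the desk: dark steel base 130 x 70 x 20 mm with two aluminium jaws (tops 34 mm above the desk) that hold a steel watch case, 47 mm across and back-up, over the middle of the base. Origin: centre of the underside; x runs along the long side, z up. Its clamp knob sticks out to 92 mm at +x.
- caseback_top (a point): Point on the caseback's turning axis, level with its flat top face, 38 mm above the desk; z up; its yaw is the vice's. The steel caseback is 38 mm across with six radial notches at its edge, 60 degrees apart, open upwards, each 7 mm wide, 4.5 mm deep, 11.5 to 19.5 mm off the axis. Where the notches stand is not given: find it by sight or feel. The case rim around is 1.5 mm lower.
- caseback (a joint): Turn of the caseback in rad, growing clockwise seen from above (tightening); 2.40 is tight, at the hard stop. It starts between 0.2 and 0.9 and stays where it is left (thread friction about 0.07 N m). Its zero has no fixed relation to the notches or the vice: it differs from watch to watch.
- wrench: Larger wrench, loose, steel, about 160 g, upright on three prongs in a tray compartment. Origin on its axis at the prong tips, z up. Prongs 120 degrees apart, the first towards +x, centred 15.5 mm off the axis (3.6 mm radial, 3 mm wide), 0 to 6 mm above the origin; round head 38 mm across, 6 to 14 mm; flat-sided handle 14 to 70 mm, 22 mm along x, 14 mm along y (grip across y).
- small_wrench: A smaller wrench of the same kind in another compartment, loose: head 26 mm in diameter, handle 14 x 10 mm, 50 mm tall. Does not fit this watch; leave it. Origin at the prong tips, z up.
- case_cushion: Black rubber puck, 42 mm in diameter, 18 mm high, loose in the third compartment; leave it. Origin: centre of the underside.
- tray: Low brushed aluminium pull-out tray, fixed, 82 x 228 mm, walls 22 mm high, 3 mm thick, floor 3 mm thick; two dividers as high as the walls make three compartments along its y (centres about -75, 0, +75 mm, each 76 x 72 mm inside). Origin: centre of the underside; its white housing, 40 mm high, lies behind it from x = +42 to +127 mm.
- dish: Grey ceramic dish, loose, 72 mm across, 22 mm high; leave it. Origin: centre of the underside.
- blower: Orange plastic dust blower standing with its nozzle up, loose, 56 mm across, 100 mm high; leave it. Origin: centre of the underside.
- loupe: Black eye loupe, loose, 32 mm across, 26 mm high; leave it. Origin: centre of the underside.
- parts_container: Clear plastic parts container with compartments, loose, 90 x 130 x 28 mm; leave it. Origin: centre of the underside.
Not all that is in view belongs to the job. Leave any green look-alike of the wrench alone.

How it is judged:
By the outcome, as a careful person would: the job done as asked, in the order asked, and still so for the second after the job is handed in, with the robot touching nothing.
It also fails if it takes over 72 s, if anything falls off the work surface, if the arm or the gripper's body presses on something with over 40 N, if the wrist force passes 120 N, or if a joint passes its speed limit or range.

## Working session

There is one attempt and no reset: what is moved stays moved. The work goes in short steps, Python scripts to look and compute and a tool call to move; the robot and the scene stay as the last step left them, time stands still between calls to the robot, and variables do not carry over. Pictures are saved under pics/ and viewed, at most 10 in all, crops included, and the job is handed in when it is done.

Besides the shell and the picture viewer there is one more tool, called after "Call:" in YAML: its name, and indented under it one key for each argument. carry_out: Moves the arm, as the interface text tells. Shift numbers are shares of 0.025 m and turn numbers shares of 0.1 rad, none past 1 either way. Its arguments: {"type":"object","properties":{"commands":{"type":"array"},"squeeze":{"type":"number"}},"required":["commands"]}

```bash
mkdir -p pics; ls; cat > h.py <<'E'
import numpy as np, cv2
from cell import arm
from scipy.spatial.transform import Rotation as Ro
def get(n):
    d=arm.get_image(n); d['bgr']=cv2.cvtColor(np.ascontiguousarray(d['pixels']),cv2.COLOR_RGB2BGR); np.savez('pics/%s.npz'%n,**d); return d
def ray(d,uv):
    # world origin, direction (unit camera-z) for pixels; dist r is of undistorted ray
    uv=np.asarray(uv,float).reshape(-1,1,2)
    n=cv2.undistortPoints(uv,d['mtx'],np.array([float(d['k1']),0,0,0,0])).reshape(-1,2)
    v=np.c_[n,np.ones(len(n))]@d['R']
    return -d['R'].T@d['t'],v
def onz(d,uv,z):
    o,v=ray(d,uv); return o+v*((z-o[2])/v[:,2])[:,None]
def bydepth(d,uv):
    o,v=ray(d,uv); uv=np.asarray(uv,int).reshape(-1,2)
    return o+v*d['range_z'][uv[:,1],uv[:,0]][:,None]
def proj(d,X):
    return cv2.projectPoints(np.asarray(X,float).reshape(-1,1,3),cv2.Rodrigues(d['R'])[0],d['t'],d['mtx'],np.array([float(d['k1']),0,0,0,0]))[0].reshape(-1,2)
E
python3 - <<'E'
from h import *
for n in('scene','top'):
    d=get(n); cv2.imwrite(f'pics/{n}0.png',d['bgr']); print(n,d['mtx'].tolist(),d['k1'],(-d['R'].T@d['t']),d['R'].round(3).tolist())
s=arm.observe(); print(s)
E
```

```text
pics
scene [[513.5885134495404, 0.0, 312.40194603049525], [0.0, 513.5885134495404, 248.2605184982844], [0.0, 0.0, 1.0]] -0.022582529383820122 [1.23175802 0.12515737 0.82161979] [[-0.251, 0.968, 0.002], [0.702, 0.184, -0.688], [-0.666, -0.172, -0.726]]
top [[497.61712264433623, 0.0, 312.9615044659214], [0.0, 497.61712264433623, 246.8727426282956], [0.0, 0.0, 1.0]] -0.04838429151636589 [ 0.4403774  -0.04426109  1.21949751] [[-0.022, -1.0, -0.0], [-0.998, 0.022, -0.062], [0.062, -0.001, -0.998]]
{'clock': 0.1, 'joints': array([ 1.19543649,  0.43514386,  0.02498193,  1.57401221, -0.01157256,
        1.13398164, -0.07508959]), 'dq': array([ 0.00147881, -0.002673  , -0.00040354, -0.00090096,  0.00028934,
        0.00030871, -0.0008634 ]), 'joint_efforts': array([ 4.25612438e-03, -6.69130683e+01,  9.89091396e-01, -3.15150261e+01,
       -6.02933415e-02,  3.73373448e-02,  7.96888571e-05]), 'position': array([ 0.16818168, -0.60147382,  0.22602706]), 'ee_rot': array([-3.11108829e+00, -4.26853042e-01,  5.39510853e-04]), 'force': array([-7.20941593e-01,  1.12422117e-01, -3.61899379e-04]), 'ft_torque': array([-0.00444893, -0.05901618, -0.04730403]), 'gripper_force': 0.0, 'width': 1.0009314672135474}
```

View pics/top0.png

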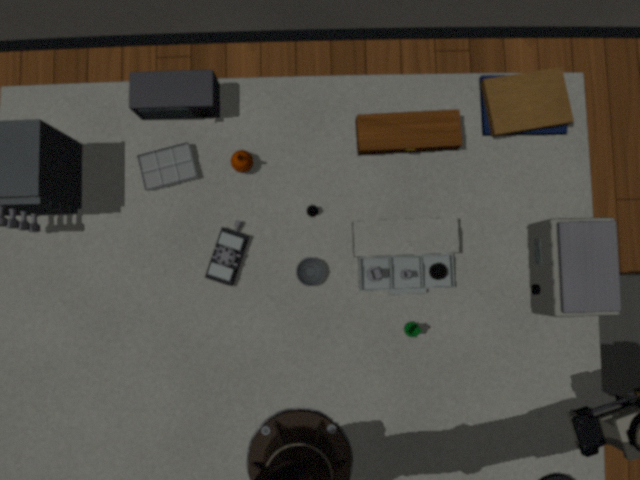

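View pics/scene0.png

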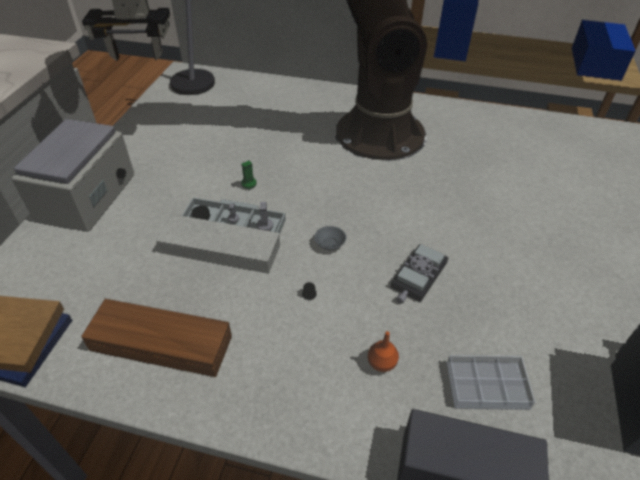

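Top view: vice at (227,256), tray at (408,272). Candidates for the wrench are the grey wrench at (376,272), which looks larger, the grey wrench at (407,272), which looks smaller, the green look-alike at (412,329), and the black cushion at (438,270). The description fits (376,272), so I check it in a close crop.

```bash
python3 - <<'E'
from h import *
T=dict(np.load('pics/top.npz'));S=dict(np.load('pics/scene.npz'))
def c(d,u,v,w,h,W,H): return cv2.resize(cv2.convertScaleAbs(d['bgr'][v:v+h,u:u+w],alpha=1.5),(W,H),interpolation=cv2.INTER_CUBIC)
a=np.hstack([c(T,357,250,50,45,400,300) ,c(T,203,228,48,36,400,300)])
b=np.hstack([c(S,190,195,100,75,400,300),c(S,388,235,64,48,400,300)])
cv2.imwrite('pics/crop1.png',np.vstack([a,b]))
E
```

```text
(no output)
```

View pics/crop1.png

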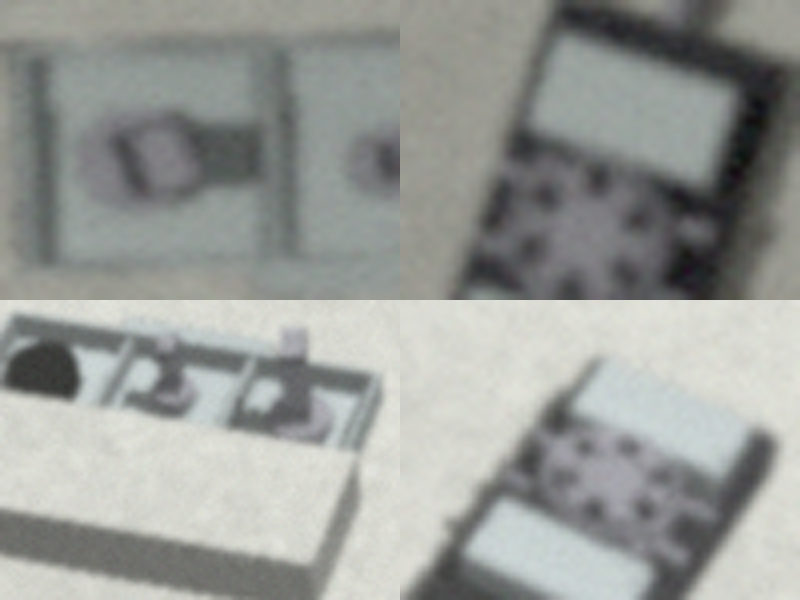

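The crop confirms it. The wrench at top (376,272), 38 mm head and tall handle, is the larger one, with a smaller one in the next compartment. The caseback's six notches show in both views, centred near top (227,257). Next I average frames and measure.

```bash
cat >> h.py <<'E'
def avg(n,k=8):
    ds=[get(n) for _ in range(k)]; d=ds[0]
    d['bgr']=np.mean([x['bgr'].astype(np.float32) for x in ds],0)
    z=np.array([x['range_z'] for x in ds]); z[z==0]=np.nan; d['range_z']=np.nan_to_num(np.nanmedian(z,0)); np.savez(f'pics/{n}.npz',**d); return d
def cloud(d,u0,v0,u1,v1):
    g=np.stack(np.meshgrid(np.arange(u0,u1),np.arange(v0,v1)),-1).reshape(-1,2); return g,bydepth(d,g)
E
python3 - <<'E' 2>/dev/null
from h import *
T=avg('top');S=avg('scene')
def rect(P,lab):
    r=cv2.minAreaRect((P[:,:2]*1000).astype(np.float32)); print(lab,len(P),'med',np.median(P,0).round(4),'mean',P.mean(0).round(4),'rect',np.round(r[0],1),np.round(r[1],1),round(r[2],1))
for n,d,box in(('top',T,(357,250,460,295)),('scene',S,(180,190,290,240))):
    g,P=cloud(d,*box)
    for lo,hi in((.06,.09),(.045,.06)):
        m=(P[:,2]>lo)&(P[:,2]<hi); 
        if m.sum(): rect(P[m],f'{n} {lo}'); print(g[m].min(0),g[m].max(0))
for n,d,box in(('top',T,(200,222,255,290)),('scene',S,(385,235,455,305))):
    g,P=cloud(d,*box); rect(P[P[:,2]>.010],n+' vice>10'); rect(P[P[:,2]>.029],n+' vice>29'); print('zs',np.percentile(P[:,2],[5,50,75,90,97]).round(4))
g,P=cloud(T,340,240,470,300); print(np.percentile(P[:,2],[2,10,50,90]).round(4))
np.set_printoptions(linewidth=250)
print(cv2.cvtColor(T['bgr'].astype(np.uint8),cv2.COLOR_BGR2GRAY)[262:284,364:394])
E
```

```text
top 0.06 67 med [ 0.4481 -0.1901  0.0727] mean [ 0.4481 -0.1905  0.072 ] rect [ 448.  -190.9] [22.6 14. ] 17.1
[372 268] [380 278]
top 0.045 37 med [ 0.446  -0.2652  0.0525] mean [ 0.4455 -0.2517  0.0522] rect [ 444.  -226.5] [91.2 18.6] 87.1
[371 270] [410 278]
scene 0.06 76 med [ 0.4526 -0.188   0.0721] mean [ 0.4497 -0.1881  0.0698] rect [ 446.4 -189.3] [22.9 13.5] 17.4
[260 202] [266 212]
scene 0.045 65 med [ 0.4514 -0.2599  0.052 ] mean [ 0.4507 -0.2265  0.0518] rect [ 448.  -225.9] [91.2 15.1] 84.5
[229 203] [266 217]
top vice>10 1636 med [0.4989 0.1594 0.0326] mean [0.4996 0.1604 0.0282] rect [509.7 159.3] [ 70.6 154.8] 70.4
top vice>29 936 med [0.4977 0.1627 0.0342] mean [0.498  0.1628 0.0345] rect [497.9 162.4] [ 63.9 107. ] 71.6
zs [-0.0014  0.0013  0.029   0.0346  0.0375]
scene vice>10 1830 med [0.5173 0.1646 0.0321] mean [0.5138 0.165  0.028 ] rect [510.1 162.3] [ 70.5 157.4] 70.5
scene vice>29 1037 med [0.5033 0.1665 0.0341] mean [0.5014 0.1665 0.0343] rect [497.5 166.7] [ 65.5 107.8] 70.4
zs [-0.0009  0.0006  0.0207  0.0341  0.0371]
[-0.0018 -0.0008  0.0028  0.04  ]
[[ 
[... 2003 characters left out ...]
 66  57  60  70  74  73  68  66  70  78  85  86  86  87  88  88  83  81  78  72  72]
 [ 87  98 102 100  93  86  86  85  80  74  68  68  73  75  71  70  73  81  91  96  96  97  98  97  94  88  82  79  71  73]
 [ 86  98 103 101  97  93  89  87  85  82  79  80  81  82  81  82  88  94  99  99 100 100 100 101  97  89  83  80  75  73]
 [ 87  99 102 102 100  99  95  91  89  89  87  87  91  91  91  94  97  99 100 101 102 101 101 101  97  90  85  82  75  74]
 [ 86  98 102 103 103 101 100  98  97  96  96  96  98 100  99 100 100 101 101 103 101 101 102 101  99  91  84  82  75  74]
 [ 86  98 103 103 103 103 102 102 101 100 101 100 101 102 102 102 102 102 102 102 102 102 101 102  98  90  83  82  77  75]]
```

```bash
cat > cb.py <<'E'
from h import *
from scipy.optimize import least_squares
def blobs(d,c0,z=.036):
    g=cv2.cvtColor(d['bgr'].astype(np.float32),cv2.COLOR_BGR2GRAY); u,v=proj(d,[*c0,z])[0].astype(int)
    k=8;w=14; p=cv2.resize(g[v-w:v+w+1,u-w:u+w+1],None,fx=k,fy=k,interpolation=cv2.INTER_CUBIC)
    bg=cv2.GaussianBlur(p,(0,0),3.0*k); D=bg-cv2.GaussianBlur(p,(0,0),.5*k)
    out=[]
    for t in np.arange(2,20,1.):
        n,l,st,ce=cv2.connectedComponentsWithStats((D>t).astype(np.uint8))
        uv=(ce[1:]+.5)/k-.5+[u-w,v-w]; X=onz(d,uv,z); r=np.hypot(*(X[:,:2]-c0).T)
        m=(r>.010)&(r<.021)&(st[1:,4]>60)&(st[1:,4]<1500); out.append((m.sum(),t,X[m,:2],uv[m],st[1:,4][m]))
    return out
if __name__=='__main__':
    for n in('top','scene'):
        d=dict(np.load(f'pics/{n}.npz')); c0=np.array([.498,.1627 if n=='top' else .1665])
        for N,t,X,uv,a in blobs(d,c0):
            if N<4: continue
            def f(p):
                q=X-p[:2]; th=np.arctan2(q[:,1],q[:,0])-p[2]; e=(th+np.pi/6)%(np.pi/3)-np.pi/6
                return np.r_[np.hypot(*q.T)-p[3],e*.0155]
            b=min((least_squares(f,[*c0,a0,.0155],x_scale=[.001,.001,.1,.001],loss='soft_l1',f_scale=.001) for a0 in np.arange(0,1.04,.17)),key=lambda r:r.cost)
            print(n,N,t,b.x[:2].round(4),'ang',np.degrees(b.x[2]).round(1)%60,'r',b.x[3].round(4),'rms',np.sqrt(np.mean(b.fun**2)).round(5),a.tolist())
E
python3 cb.py
python3 - <<'E'
from h import *
T=dict(np.load('pics/top.npz'));S=dict(np.load('pics/scene.npz'))
# disc centre by depth: points between .0358 and .0395
for n,d,box in(('top',T,(210,240,245,275)),('scene',S,(395,245,445,295))):
    g,P=cloud(d,*box)
    for lo,hi in((.0355,.040),):
        m=(P[:,2]>lo)&(P[:,2]<hi); q=P[m]; print(n,m.sum(),q.mean(0).round(4),cv2.minEnclosingCircle((q[:,:2]*1000).astype(np.float32)))
    j=(P[:,2]>.0325)&(P[:,2]<.0355); 
    print('jaws',P[j].mean(0))
E
```

```text
top 4 7.0 [0.4977 0.1648] ang 45.4 r 0.0159 rms 0.00028 [440, 407, 462, 355]
top 4 8.0 [0.4976 0.1649] ang 45.19999999999999 r 0.0159 rms 0.00024 [389, 343, 399, 311]
top 4 9.0 [0.4976 0.1648] ang 45.2 r 0.0159 rms 0.00022 [341, 287, 343, 266]
top 4 10.0 [0.4976 0.1648] ang 45.10000000000002 r 0.0158 rms 0.00022 [293, 241, 294, 226]
top 4 11.0 [0.4976 0.1648] ang 45.0 r 0.0158 rms 0.0002 [244, 200, 243, 185]
top 5 12.0 [0.4979 0.1648] ang 45.2 r 0.016 rms 0.00049 [676, 209, 156, 200, 145]
top 5 13.0 [0.4979 0.1648] ang 45.1 r 0.016 rms 0.00049 [610, 169, 116, 157, 109]
top 6 14.0 [0.4976 0.1648] ang 45.2 r 0.0162 rms 0.00067 [549, 130, 80, 120, 70, 578]
top 4 15.0 [0.4974 0.1643] ang 44.8 r 0.0169 rms 0.00056 [486, 94, 86, 500]
scene 4 7.0 [0.495 0.167] ang 44.3 r 0.0159 rms 0.0005 [519, 937, 400, 610]
scene 4 8.0 [0.495 0.167] ang 44.400000000000006 r 0.0159 rms 0.00046 [458, 867, 336, 558]
scene 4 9.0 [0.495 0.167] ang 44.4 r 0.0159 rms 0.00046 [809, 401, 271, 516]
scene 4 10.0 [0.495 0.167] ang 44.4 r 0.0159 rms 0.00044 [748, 359, 218, 462]
scene 4 11.0 [0.4949 0.1671] ang 44.4 r 
[... 268 characters left out ...]
203, 380, 303]
scene 5 15.0 [0.4956 0.1673] ang 48.1 r 0.0164 rms 0.00147 [506, 171, 318, 1218, 270]
scene 5 16.0 [0.4951 0.167 ] ang 45.5 r 0.0162 rms 0.00084 [465, 137, 262, 682, 231]
scene 5 17.0 [0.4951 0.167 ] ang 45.5 r 0.0162 rms 0.00079 [425, 109, 207, 585, 193]
scene 5 18.0 [0.4951 0.167 ] ang 45.5 r 0.0162 rms 0.00073 [384, 80, 161, 503, 165]
scene 4 19.0 [0.4953 0.1664] ang 46.9 r 0.0166 rms 0.00045 [349, 111, 434, 131]
top 236 [0.4983 0.1627 0.0373] ((495.48651123046875, 154.7490997314453), 49.92473602294922)
jaws [0.49127264 0.16539777 0.03395064]
scene 232 [0.4983 0.1668 0.0374] ((503.0049133300781, 170.26698303222656), 44.25839614868164)
jaws [0.50032527 0.1664733  0.03394489]
```

Measured so far: wrench axis near (0.447, -0.190), top at z 0.072, yaw about 17°. Caseback near (0.498, 0.165), top 0.037 to 0.038, notches at about 45° mod 60° (world). Now I move toward the wrench at height.

Call:
carry_out:
  commands:
    - [0.5,0.95,-0.8,0,0,0,0]
    - [0.5,0.95,-0.8,0,0,0,0]
    - [0.5,0.95,-0.8,0,0,0,0]
    - [0.5,0.95,-0.8,0,0,0,0]
    - [0.5,0.95,-0.8,0,0,0,0]
    - [0.5,0.95,-0.8,0,0,0,0]
    - [0.5,0.95,-0.8,0,0,0,0]
    - [0.5,0.95,-0.8,0,0,0,0]

```text
clock: 1.7
position: [0.3089, -0.3956, 0.2269]
ee_rot: [3.112, 0.427, 0.0]
force: [0.3, 0.3, -0.4]
width: 0.498
gripper_force: 0.0
```

Call:
carry_out:
  commands:
    - [0.5,0.95,-0.8,0,0,0,0]
    - [0.5,0.95,-0.8,0,0,0,0]
    - [0.5,0.95,-0.8,0,0,0,0]
    - [0.5,0.95,-0.8,0,0,0,0]
    - [0.5,0.95,-0.8,0,0,0,0]
    - [0.5,0.95,-0.8,0,0,0,0]
    - [0.5,0.95,-0.8,0,0,0,0]
    - [0.5,0,0,0,0,0,0]

```text
clock: 2.5
position: [0.4332, -0.213, 0.2271]
ee_rot: [-3.11, -0.437, -0.003]
force: [0.0, 0.5, 0.5]
width: 0.499
gripper_force: 0.0
```

```bash
cat > go.py <<'E'
import sys
from h import *
# go.py x y z yaw_x_deg(mod 180): remaining shift/turn in tool units
x,y,z,a=map(float,sys.argv[1:5]); s=arm.observe(); R=Ro.from_rotvec(s['ee_rot']).as_matrix()
yaw=np.degrees(np.arctan2(R[1,0],R[0,0]))
d=R.T@(np.array([x,y,z])-s['position'])
per=float(sys.argv[5]) if len(sys.argv)>5 else 180
dy=-(((a-yaw)+per/2)%per-per/2)  # tool z down
zt=R.T@np.array([0,0,-1]); tilt=np.cross([0,0,1],zt)
print('clock',round(s['clock'],2),'pos',s['position'].round(4),'yaw',yaw.round(2),'shift units',(d/.025).round(2),'turn units',((tilt+[0,0,np.radians(dy)])/.1).round(3),'\nq',s['joints'].round(2),'F',s['force'].round(1),'T',s['ft_torque'].round(3),'w',round(s['width'],3),'g',round(s['gripper_force'],1))
E
python3 go.py .4475 -.190 .12 17.2
```

```text
clock 2.5 pos [ 0.4332 -0.213   0.2271] yaw 15.98 shift units [ 0.8  -0.72  4.28] turn units [-0.008 -0.021 -0.213] 
q [ 0.53  0.22 -0.22  1.89  0.05  1.03 -1.  ] F [0.  0.5 0.5] T [-0.013  0.006  0.075] w 0.499 g 0.0
```

Call:
carry_out:
  commands:
    - [0.5,0.4,-0.36,0.6,0,0,-0.2]
    - [0.5,0.4,-0.36,1,0,-0.02,0]
    - [0.5,0,0,1,0,0,0]
    - [0.5,0,0,1,0,0,0]
    - [0.5,0,0,0.7,0,0,0]
    - [0.5,0,0,0,0,0,0]

```text
clock: 3.1
position: [0.4429, -0.1943, 0.1173]
ee_rot: [-3.107, -0.457, 0.009]
force: [-0.2, -0.3, 0.3]
width: 0.498
gripper_force: 0.0
```

```bash
python3 go.py .4475 -.190 .032 17.2
```

```text
clock 3.1 pos [ 0.4429 -0.1943  0.1173] yaw 16.75 shift units [ 0.25 -0.1   3.41] turn units [-0.022  0.055 -0.079] 
q [ 0.48  0.36 -0.22  2.02  0.11  0.78 -1.09] F [-0.2 -0.3  0.3] T [ 0.029  0.044 -0.024] w 0.498 g 0.0
```

Call:
carry_out:
  commands:
    - [0.5,0.25,-0.1,0,-0.02,0.05,-0.08]
    - [0.5,0,0,0,0,0,0]
    - [0.5,0,0,0,0,0,0]

```text
clock: 3.4
position: [0.4508, -0.1901, 0.1203]
ee_rot: [3.104, 0.471, 0.008]
force: [-0.3, 0.0, -0.5]
width: 0.497
gripper_force: 0.0
```

```bash
python3 go.py .4475 -.190 .032 17.2
```

```text
clock 3.4 pos [ 0.4508 -0.1901  0.1203] yaw 17.25 shift units [-0.14 -0.06  3.53] turn units [ 0.032 -0.046  0.009] 
q [ 0.47  0.35 -0.23  2.02  0.11  0.78 -1.09] F [-0.3  0.  -0.5] T [ 0.028  0.034 -0.03 ] w 0.497 g 0.0
```

Call:
carry_out:
  commands:
    - [0.5,-0.14,-0.06,0.53,0.03,-0.05,0]
    - [0.5,0,0,1,0,0,0]
    - [0.5,0,0,1,0,0,0]
    - [0.5,0,0,1,0,0,0]
    - [0.5,0,0,0,0,0,0]
    - [0.5,0,0,0,0,0,0]
    - [0.5,0,0,0,0,0,0]

```text
clock: 4.1
position: [0.4467, -0.1898, 0.0319]
ee_rot: [3.106, 0.47, -0.001]
force: [-0.1, -0.1, -0.3]
width: 0.499
gripper_force: 0.0
```

```bash
python3 go.py .4475 -.190 .032 17.2
```

```text
clock 4.1 pos [ 0.4467 -0.1898  0.0319] yaw 17.23 shift units [ 0.03  0.02 -0.  ] turn units [-0.001  0.009  0.004] 
q [ 0.44  0.49 -0.2   2.09  0.17  0.57 -1.15] F [-0.1 -0.1 -0.3] T [-0.003 -0.052 -0.001] w 0.499 g 0.0
```

Call:
carry_out:
  commands:
    - [0,0.03,0,0,0,0,0]
    - [0,0,0,0,0,0,0]
    - [0,0,0,0,0,0,0]
    - [0,0,0,0,0,0,0]
    - [0,0,0,0,0,0,0]
  squeeze: 10

```text
clock: 4.6
position: [0.447, -0.1896, 0.0312]
ee_rot: [-3.106, -0.47, 0.003]
force: [-0.2, -0.9, 1.7]
width: 0.152
gripper_force: 10.0
```

Call:
carry_out:
  commands:
    - [0,0,0,0,0,0,0]
    - [0,0,0,0,0,0,0]
    - [0,0,0,0,0,0,0]
  squeeze: 45

```text
clock: 4.9
position: [0.447, -0.1896, 0.0311]
ee_rot: [-3.106, -0.47, 0.003]
force: [-0.1, -0.8, 4.5]
width: 0.152
gripper_force: 45.0
```

```bash
python3 go.py .4475 -.190 .032 17.2
```

```text
clock 4.9 pos [ 0.447  -0.1896  0.0311] yaw 17.23 shift units [ 0.01  0.02 -0.04] turn units [-0.005  0.016  0.005] 
q [ 0.44  0.49 -0.2   2.09  0.17  0.57 -1.15] F [-0.1 -0.8  4.5] T [-0.299 -0.056 -0.04 ] w 0.152 g 45.0
```

Call:
carry_out:
  commands:
    - [0,0,0,-0.5,0,0,0]
    - [0,0,0,-0.8,0,0,0]
    - [0,0,0,-0.8,0,0,0]
    - [0,0,0,-0.8,0,0,0]
    - [0,0,0,-0.8,0,0,0]
    - [0,0,0,-0.5,0,0,0]
    - [0,0,0,0,0,0,0]
    - [0,0,0,0,0,0,0]

```text
clock: 5.7
position: [0.4467, -0.1893, 0.1359]
ee_rot: [-3.105, -0.471, 0.004]
force: [0.1, -0.8, -2.2]
width: 0.149
gripper_force: 45.0
```

```bash
python3 go.py .4977 .165 .136 165; python3 - <<'E'
from h import *
T=avg('top',2);S=avg('scene',2)
c=lambda d,u,v,w,h:cv2.resize(cv2.convertScaleAbs(d['bgr'][v:v+h,u:u+w],alpha=1.5),(400,300),interpolation=cv2.INTER_CUBIC)
cv2.imwrite('pics/held.png',np.hstack([c(T,330,220,120,90),c(S,210,150,100,75)]))
E
```

```text
clock 5.7 pos [ 0.4467 -0.1893  0.1359] yaw 17.23 shift units [  6.15 -12.93  -0.  ] turn units [-0.01   0.021  5.625] 
q [ 0.48  0.33 -0.24  2.    0.1   0.82 -1.09] F [ 0.1 -0.8 -2.2] T [ 0.014  0.027 -0.001] w 0.149 g 45.0h.py:22: RuntimeWarning: All-NaN slice encountered
  z=np.array([x['range_z'] for x in ds]); z[z==0]=np.nan; d['range_z']=np.nan_to_num(np.nanmedian(z,0)); np.savez(f'pics/{n}.npz',**d); return d
```

View pics/held.png

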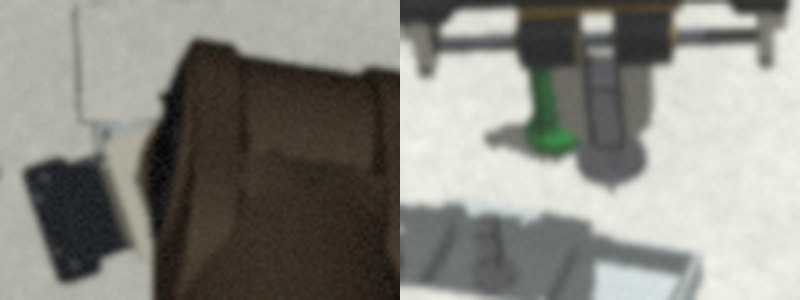

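The scene crop shows the wrench upright between the fingers, with its head at scene px ≈(263,190) and the green look-alike untouched. Next I carry it to the vice.

Call:
carry_out:
  commands:
    - [0,0.44,-0.92,0,0,0,0]
    - [0,0.44,-0.92,0,0,0,0]
    - [0,0.44,-0.92,0,0,0,0]
    - [0,0.44,-0.92,0,0,0,0]
    - [0,0.44,-0.92,0,0,0,0]
    - [0,0.44,-0.92,0,0,0,0]
    - [0,0.44,-0.92,0,0,0,0]
    - [0,0.44,-0.92,0,0,0,-1]

```text
clock: 6.7
position: [0.4763, 0.0135, 0.1354]
ee_rot: [-3.078, -0.626, 0.005]
force: [1.4, -0.0, -2.0]
width: 0.153
gripper_force: 45.0
```

```bash
python3 go.py .498 .165 .12 165 360
```

```text
clock 6.7 pos [0.4763 0.0135 0.1354] yaw 23.0 shift units [ 3.17 -5.24  0.61] turn units [-1.5000e-02  2.9000e-02 -2.4784e+01] 
q [ 0.13  0.33 -0.33  2.01  0.14  0.82 -1.46] F [ 1.4 -0.  -2. ] T [-0.083 -0.053 -0.021] w 0.153 g 45.0
```

Call:
carry_out:
  commands:
    - [0,0.5,-0.85,0,0,0,0]
    - [0,0.5,-0.85,0,0,0,0]
    - [0,0.5,-0.85,0,0,0,0]
    - [0,0.5,-0.85,0,0,0,0]
    - [0,0.5,-0.85,0,0,0,0]
    - [0,0,0,0,0,0,-1]
    - [0,0,0,0,0,0,-1]
    - [0,0,0,0,0,0,-1]

```text
clock: 7.5
position: [0.4922, 0.1348, 0.1352]
ee_rot: [-2.947, -1.085, 0.005]
force: [0.3, 0.3, -1.1]
width: 0.153
gripper_force: 45.0
```

Call:
carry_out:
  commands:
    - [0,0,0,0,0,0,-1]
    - [0,0,0,0,0,0,-1]
    - [0,0,0,0,0,0,-1]
    - [0,0,0,0,0,0,-1]
    - [0,0,0,0,0,0,-1]
    - [0,0,0,0,0,0,-1]
    - [0,0,0,0,0,0,-1]
    - [0,0,0,0,0,0,-1]

```text
clock: 8.3
position: [0.4923, 0.1344, 0.1353]
ee_rot: [-2.292, -2.145, 0.004]
force: [0.3, 0.1, -2.0]
width: 0.15
gripper_force: 45.0
```

Call:
carry_out:
  commands:
    - [0,0,0,0,0,0,-1]
    - [0,0,0,0,0,0,-1]
    - [0,0,0,0,0,0,-1]
    - [0,0,0,0,0,0,-1]
    - [0,0,0,0,0,0,-1]
    - [0,0,0,0,0,0,-1]
    - [0,0,0,0,0,0,-1]
    - [0,0,0,0,0,0,-1]

```text
clock: 9.1
position: [0.4923, 0.1344, 0.1353]
ee_rot: [-1.275, -2.868, 0.002]
force: [-0.1, -0.2, -1.9]
width: 0.15
gripper_force: 45.0
```

Call:
carry_out:
  commands:
    - [0,0,0,0,0,0,-1]
    - [0,0,0,0,0,0,-1]
    - [0,0,0,0,0,0,-1]
    - [0,0,0,0,0,0,-1]
    - [0,0,0,0,0,0,-1]
    - [0,0,0,0,0,0,0]
    - [0,0,0,0,0,0,0]
    - [0,0,0,0,0,0,0]

```text
clock: 9.9
position: [0.4926, 0.1345, 0.1357]
ee_rot: [-0.536, -3.093, 0.0]
force: [-0.1, 0.0, -1.7]
width: 0.148
gripper_force: 45.0
```

```bash
python3 go.py .498 .165 .075 165 360
```

```text
clock 9.9 pos [0.4926 0.1345 0.1357] yaw 160.33 shift units [0.2  1.22 2.43] turn units [-0.006 -0.026 -0.814] 
q [ 0.31  0.53 -0.94  1.9   0.51  0.97  0.36] F [-0.1  0.  -1.7] T [ 0.039 -0.138  0.049] w 0.148 g 45.0
```

Call:
carry_out:
  commands:
    - [0,0.2,0.61,0.5,0,0,-0.81]
    - [0,0.04,0.6,0.5,0,0,0]
    - [0,0,0,0.7,0,0,0]
    - [0,0,0,0.7,0,0,0]
    - [0,0,0,0,0,0,0]
    - [0,0,0,0,0,0,0]
    - [0,0,0,0,0,0,0]

```text
clock: 10.6
position: [0.4963, 0.1658, 0.0769]
ee_rot: [-0.408, -3.114, -0.001]
force: [-0.4, 0.4, -1.5]
width: 0.15
gripper_force: 45.0
```

```bash
python3 go.py .498 .165 .066 165 360; python3 - <<'E' 2>/dev/null
from h import *
S=avg('scene',4); s=arm.observe()
def c(d,u,v,w,h): return cv2.resize(cv2.convertScaleAbs(d['bgr'][v:v+h,u:u+w],alpha=1.5),(w*8,h*8),interpolation=cv2.INTER_CUBIC)
cv2.imwrite('pics/hover.png',c(S,375,220,90,72))
# predicted edge pixels for head rim (from TCP) and disc (0.498,.165)
t=np.linspace(0,2*np.pi,8,endpoint=False)
p=s['position']; z0=p[2]-.0281
for nm,c0,r,z in(('headbot',p[:2],.019,z0+.006),('headtop',p[:2],.019,z0+.014),('case',[.498,.165],.0235,.0365)):
    P=proj(S,np.c_[c0[0]+r*np.cos(t),c0[1]+r*np.sin(t),0*t+z]); print(nm,((P-[375,220])*8).round(0).tolist())
E
```

```text
clock 10.6 pos [0.4963 0.1658 0.0769] yaw 165.08 shift units [-0.07 -0.01  0.43] turn units [ 0.005 -0.012  0.014] 
q [ 0.21  0.62 -0.89  1.93  0.62  0.89  0.31] F [-0.4  0.4 -1.5] T [ 0.082 -0.152 -0.042] w 0.15 g 45.0
headbot [[370.0, 352.0], [426.0, 346.0], [453.0, 312.0], [436.0, 270.0], [386.0, 245.0], [331.0, 251.0], [303.0, 284.0], [319.0, 326.0]]
headtop [[375.0, 331.0], [431.0, 325.0], [459.0, 291.0], [442.0, 249.0], [391.0, 224.0], [336.0, 229.0], [307.0, 263.0], [323.0, 305.0]]
case [[354.0, 417.0], [423.0, 410.0], [456.0, 368.0], [436.0, 316.0], [374.0, 285.0], [307.0, 292.0], [273.0, 333.0], [291.0, 385.0]]
```

View pics/hover.png

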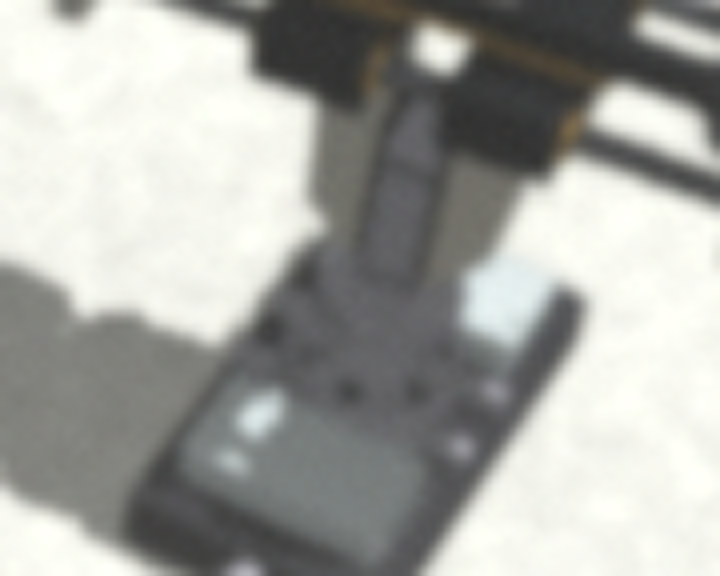

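Call:
carry_out:
  commands:
    - [0,0,0,0.2,0,0,0]
    - [0,0,0,0.12,0,0,0]
    - [0,0,0,0.08,0,0,0]
    - [0,0,0,0.06,0,0,0]
    - [0,0,0,0,0,0,0]
    - [0,0,0,0,0,0,0]

```text
clock: 11.4
position: [0.4958, 0.1655, 0.0645]
ee_rot: [-0.407, -3.113, -0.0]
force: [0.2, -0.3, -1.4]
width: 0.149
gripper_force: 45.0
```

```bash
python3 go.py .4963 .1658 .062 165 360
```

```text
clock 11.4 pos [0.4958 0.1655 0.0645] yaw 165.11 shift units [-0.02  0.02  0.1 ] turn units [-0.002 -0.022  0.02 ] 
q [ 0.19  0.64 -0.87  1.94  0.64  0.87  0.29] F [ 0.2 -0.3 -1.4] T [ 0.099 -0.178  0.013] w 0.149 g 45.0
```

Call:
carry_out:
  commands:
    - [0,0,0,0.04,0,0,0]
    - [0,0,0,0.04,0,0,0]
    - [0,0,0,0,0,0,0]
    - [0,0,0,0,0,0,0]

```text
clock: 11.8
position: [0.4958, 0.1654, 0.0624]
ee_rot: [-0.407, -3.113, 0.0]
force: [0.1, 0.1, -2.8]
width: 0.148
gripper_force: 45.0
```

```bash
python3 go.py .4963 .1658 .062 165 360
```

```text
clock 11.8 pos [0.4958 0.1654 0.0624] yaw 165.11 shift units [-0.02  0.02  0.02] turn units [-0.003 -0.022  0.019] 
q [ 0.19  0.64 -0.87  1.95  0.64  0.86  0.29] F [ 0.1  0.1 -2.8] T [ 0.047 -0.17   0.015] w 0.148 g 45.0
```

The prongs are about 3.7 mm into the notches with no contact force. I start turning clockwise.

Call:
carry_out:
  commands:
    - [0,0,0,0,0,0,0.5]
    - [0,0,0,0,0,0,0.5]
    - [0,0,0,0,0,0,0.5]
    - [0,0,0,0,0,0,0.5]
    - [0,0,0,0,0,0,0.5]
    - [0,0,0,0,0,0,0.5]
    - [0,0,0,0,0,0,0]
    - [0,0,0,0,0,0,0]
  squeeze: 55

```text
clock: 12.6
position: [0.4961, 0.1656, 0.0626]
ee_rot: [-0.865, -3.018, -0.0]
force: [1.2, -0.3, -3.0]
width: 0.15
gripper_force: 55.0
```

```bash
python3 go.py .4963 .1658 .062 165 360
```

```text
clock 12.6 pos [0.4961 0.1656 0.0626] yaw 148.01 shift units [-0.    0.01  0.02] turn units [-0.004 -0.017 -2.965] 
q [ 0.15  0.61 -0.8   1.95  0.59  0.83  0.04] F [ 1.2 -0.3 -3. ] T [ 0.127 -0.518 -0.027] w 0.15 g 55.0
```

Call:
carry_out:
  commands:
    - [0,0,0,0,0,0,0.6]
    - [0,0,0,0,0,0,0.6]
    - [0,0,0,0,0,0,0.6]
    - [0,0,0,0,0,0,0.6]
    - [0,0,0,0,0,0,0.6]
    - [0,0,0,0,0,0,0.6]
    - [0,0,0,0,0,0,0.6]
    - [0,0,0,0,0,0,0]

```text
clock: 13.4
position: [0.4963, 0.1658, 0.0626]
ee_rot: [-1.477, -2.771, -0.0]
force: [1.9, 1.6, -3.0]
width: 0.152
gripper_force: 55.0
```

```bash
python3 go.py .4963 .1658 .062 165 360
```

```text
clock 13.4 pos [0.4963 0.1658 0.0626] yaw 123.87 shift units [0.   0.   0.03] turn units [-5.000e-03 -1.400e-02 -7.178e+00] 
q [ 0.08  0.58 -0.69  1.95  0.51  0.79 -0.31] F [ 1.9  1.6 -3. ] T [ 0.339 -0.79   0.051] w 0.152 g 55.0
```

Call:
carry_out:
  commands:
    - [0,0,0,0,0,0,0.6]
    - [0,0,0,0,0,0,0.6]
    - [0,0,0,0,0,0,0.6]
    - [0,0,0,0,0,0,0.6]
    - [0,0,0,0,0,0,0.6]
    - [0,0,0,0,0,0,0.6]
    - [0,0,0,0,0,0,0.6]
    - [0,0,0,0,0,0,0]

```text
clock: 14.2
position: [0.4965, 0.1658, 0.0627]
ee_rot: [-2.021, -2.403, -0.0]
force: [4.0, 0.4, -2.1]
width: 0.146
gripper_force: 55.0
```

```bash
python3 go.py .4963 .1658 .062 165 360
```

```text
clock 14.2 pos [0.4965 0.1658 0.0627] yaw 99.88 shift units [-0.   -0.01  0.03] turn units [-7.0000e-03 -1.2000e-02 -1.1366e+01] 
q [ 0.    0.55 -0.58  1.96  0.43  0.76 -0.66] F [ 4.   0.4 -2.1] T [ 0.32  -0.992  0.098] w 0.146 g 55.0
```

Call:
carry_out:
  commands:
    - [0,0,0,0,0,0,0.5]
    - [0,0,0,0,0,0,0.5]
    - [0,0,0,0,0,0,0.5]
    - [0,0,0,0,0,0,0]

```text
clock: 14.6
position: [0.4964, 0.1658, 0.0627]
ee_rot: [-2.194, -2.246, -0.0]
force: [4.2, 1.3, -2.0]
width: 0.15
gripper_force: 55.0
```

```bash
python3 go.py .4963 .1658 .062 165 360
```

```text
clock 14.6 pos [0.4964 0.1658 0.0627] yaw 91.34 shift units [-0.   -0.    0.03] turn units [-1.0000e-02 -1.0000e-02 -1.2857e+01] 
q [-0.02  0.54 -0.55  1.96  0.4   0.75 -0.78] F [ 4.2  1.3 -2. ] T [ 0.307 -1.116  0.043] w 0.15 g 55.0
```

Call:
carry_out:
  commands:
    - [0,0,0.04,0,0,0,0]
    - [0,0,0,0,0,0,0.5]
    - [0,0,0,0,0,0,0.5]
    - [0,0,0,0,0,0,0.5]
    - [0,0,0,0,0,0,0]

```text
clock: 15.1
position: [0.4967, 0.1658, 0.0626]
ee_rot: [-2.357, -2.074, 0.002]
force: [2.0, 3.0, -0.6]
width: 0.149
gripper_force: 55.0
```

```bash
python3 go.py .4963 .1658 .062 165 360
```

```text
clock 15.1 pos [0.4967 0.1658 0.0626] yaw 82.7 shift units [-0.   -0.02  0.02] turn units [-2.3000e-02 -3.0000e-03 -1.4364e+01] 
q [-0.05  0.53 -0.51  1.96  0.37  0.74 -0.9 ] F [ 2.   3.  -0.6] T [ 0.517 -0.66   0.077] w 0.149 g 55.0
```

Call:
carry_out:
  commands:
    - [0,0,0,0,0,0,0.5]
    - [0,0,0,0,0,0,0.5]
    - [0,0,0,0,0,0,0.5]
    - [0,0,0,0,0,0,0]

```text
clock: 15.5
position: [0.4968, 0.1658, 0.0626]
ee_rot: [-2.505, -1.893, 0.002]
force: [2.3, 2.9, -1.0]
width: 0.148
gripper_force: 55.0
```

```bash
python3 go.py .4963 .1658 .062 165 360
```

```text
clock 15.5 pos [0.4968 0.1658 0.0626] yaw 74.14 shift units [-0.   -0.02  0.02] turn units [ -0.022  -0.    -15.859] 
q [-0.08  0.52 -0.47  1.96  0.34  0.73 -1.02] F [ 2.3  2.9 -1. ] T [ 0.57  -0.699  0.055] w 0.148 g 55.0
```

Call:
carry_out:
  commands:
    - [0,0,0,0,0,0,0.4]
    - [0,0,0,0,0,0,0.4]
    - [0,0,0,0,0,0,0.4]
    - [0,0,0,0,0,0,0]

```text
clock: 15.9
position: [0.4969, 0.1657, 0.0626]
ee_rot: [-2.614, -1.74, 0.002]
force: [2.1, 3.1, -1.0]
width: 0.149
gripper_force: 55.0
```

```bash
python3 go.py .4963 .1658 .062 165 360
```

```text
clock 15.9 pos [0.4969 0.1657 0.0626] yaw 67.29 shift units [-0.01 -0.02  0.02] turn units [-2.0000e-02  1.0000e-03 -1.7054e+01] 
q [-0.1   0.52 -0.44  1.97  0.32  0.73 -1.12] F [ 2.1  3.1 -1. ] T [ 0.672 -0.717  0.097] w 0.149 g 55.0
```

Call:
carry_out:
  commands:
    - [0,0,0,0,0,0,0.4]
    - [0,0,0,0,0,0,0.4]
    - [0,0,0,0,0,0,0.4]
    - [0,0,0,0,0,0,0]

```text
clock: 16.3
position: [0.497, 0.1657, 0.0626]
ee_rot: [-2.714, -1.58, 0.002]
force: [3.5, 2.9, -1.7]
width: 0.146
gripper_force: 55.0
```

```bash
python3 go.py .4963 .1658 .062 165 360
```

```text
clock 16.3 pos [0.497  0.1657 0.0626] yaw 60.4 shift units [-0.01 -0.03  0.02] turn units [-1.8000e-02  2.0000e-03 -1.8255e+01] 
q [-0.12  0.51 -0.4   1.97  0.29  0.72 -1.22] F [ 3.5  2.9 -1.7] T [ 0.681 -0.886  0.115] w 0.146 g 55.0
```

Call:
carry_out:
  commands:
    - [0,0,0,0,0,0,0.4]
    - [0,0,0,0,0,0,0.4]
    - [0,0,0,0,0,0,0.4]
    - [0,0,0,0,0,0,0]

```text
clock: 16.7
position: [0.4971, 0.1657, 0.0626]
ee_rot: [-2.803, -1.417, 0.002]
force: [4.0, 2.2, -0.9]
width: 0.15
gripper_force: 55.7
```

```bash
python3 go.py .4963 .1658 .062 165 360
```

```text
clock 16.7 pos [0.4971 0.1657 0.0626] yaw 53.63 shift units [-0.02 -0.03  0.02] turn units [-1.2000e-02  5.0000e-03 -1.9438e+01] 
q [-0.15  0.51 -0.37  1.97  0.27  0.71 -1.32] F [ 4.   2.2 -0.9] T [ 0.475 -1.223  1.03 ] w 0.15 g 55.7
```

Call:
carry_out:
  commands:
    - [0,0,0,0,0,0,0.4]
    - [0,0,0,0,0,0,0.4]
    - [0,0,0,0,0,0,0.4]
    - [0,0,0,0,0,0,0]

```text
clock: 17.1
position: [0.4972, 0.1659, 0.0626]
ee_rot: [-2.883, -1.246, 0.001]
force: [5.7, 2.5, -0.4]
width: 0.164
gripper_force: 56.7
```

```bash
python3 go.py .4963 .1658 .062 165 360
```

```text
clock 17.1 pos [0.4972 0.1659 0.0626] yaw 46.76 shift units [-0.03 -0.02  0.02] turn units [-1.2000e-02  2.0000e-03 -2.0638e+01] 
q [-0.17  0.5  -0.34  1.97  0.25  0.71 -1.42] F [ 5.7  2.5 -0.4] T [ 0.611 -1.191  1.26 ] w 0.164 g 56.7
```

Torque jumped from about 0.1 to 1.0 and then 1.26 N m at yaw ≈54°, and the handle is starting to twist in the pads. That is the hard stop, after about 1.9 rad. I turn back just enough to unload, staying inside the notch play.

Call:
carry_out:
  commands:
    - [0,0,0,0,0,0,-0.4]
    - [0,0,0,0,0,0,-0.4]
    - [0,0,0,0,0,0,-0.4]
    - [0,0,0,0,0,0,0]
    - [0,0,0,0,0,0,0]

```text
clock: 17.6
position: [0.4972, 0.1659, 0.0626]
ee_rot: [-2.802, -1.416, 0.001]
force: [4.1, 3.6, -0.3]
width: 0.155
gripper_force: 54.5
```

```bash
python3 go.py .4963 .1658 .062 54 360
```

```text
clock 17.6 pos [0.4972 0.1659 0.0626] yaw 53.62 shift units [-0.03 -0.03  0.02] turn units [-0.018 -0.001 -0.066] 
q [-0.15  0.51 -0.37  1.97  0.27  0.71 -1.32] F [ 4.1  3.6 -0.3] T [ 0.749 -1.089  0.566] w 0.155 g 54.5
```

Call:
carry_out:
  commands:
    - [0,0,0,0,0,0,-0.3]
    - [0,0,0,0,0,0,-0.2]
    - [0,0,0,0,0,0,0]
    - [0,0,0,0,0,0,0]

```text
clock: 18.0
position: [0.4972, 0.1659, 0.0626]
ee_rot: [-2.767, -1.485, 0.001]
force: [4.5, 3.9, -0.8]
width: 0.154
gripper_force: 54.1
```

```bash
python3 go.py .4963 .1658 .062 54 360
```

```text
clock 18.0 pos [0.4972 0.1659 0.0626] yaw 56.44 shift units [-0.02 -0.03  0.02] turn units [-0.019 -0.002  0.426] 
q [-0.14  0.51 -0.39  1.97  0.28  0.72 -1.28] F [ 4.5  3.9 -0.8] T [ 0.873 -1.134  0.291] w 0.154 g 54.1
```

Call:
carry_out:
  commands:
    - [0,0,0,0,0,0,-0.3]
    - [0,0,0,0,0,0,-0.2]
    - [0,0,0,0,0,0,0]
    - [0,0,0,0,0,0,0]

```text
clock: 18.4
position: [0.497, 0.166, 0.0626]
ee_rot: [-2.729, -1.553, 0.001]
force: [3.2, 5.0, -2.1]
width: 0.149
gripper_force: 54.4
```

```bash
python3 go.py .4963 .1658 .062 54 360
```

```text
clock 18.4 pos [0.497  0.166  0.0626] yaw 59.3 shift units [-0.02 -0.02  0.02] turn units [-0.022 -0.003  0.924] 
q [-0.13  0.51 -0.4   1.97  0.29  0.72 -1.24] F [ 3.2  5.  -2.1] T [ 0.942 -0.954  0.083] w 0.149 g 54.4
```

Unloaded and realigned. Lifting straight up.

Call:
carry_out:
  commands:
    - [0,0,0,-0.2,0,0,0]
    - [0,0,0,-0.4,0,0,0]
    - [0,0,0,-0.8,0,0,0]
    - [0,0,0,-0.8,0,0,0]
    - [0,0,0,-0.8,0,0,0]
    - [0,0,0,0,0,0,0]
    - [0,0,0,0,0,0,0]

```text
clock: 19.1
position: [0.4963, 0.1647, 0.1373]
ee_rot: [-2.732, -1.55, 0.004]
force: [0.6, 0.6, -2.3]
width: 0.15
gripper_force: 54.3
```

```bash
python3 go.py .4963 .1658 .136 17.2 360; python3 - <<'E' 2>/dev/null
from h import *
S=avg('scene',6)
c=cv2.resize(cv2.convertScaleAbs(S['bgr'][205:295,375:465],alpha=2),(600,600),interpolation=cv2.INTER_CUBIC)
cv2.imwrite('pics/lift.png',c)
E
```

```text
clock 19.1 pos [0.4963 0.1647 0.1373] yaw 59.13 shift units [ 0.04 -0.02  0.05] turn units [-0.023  0.019  7.318] 
q [-0.09  0.41 -0.44  1.9   0.22  0.88 -1.18] F [ 0.6  0.6 -2.3] T [-0.069 -0.068  0.015] w 0.15 g 54.3
```

View pics/lift.png

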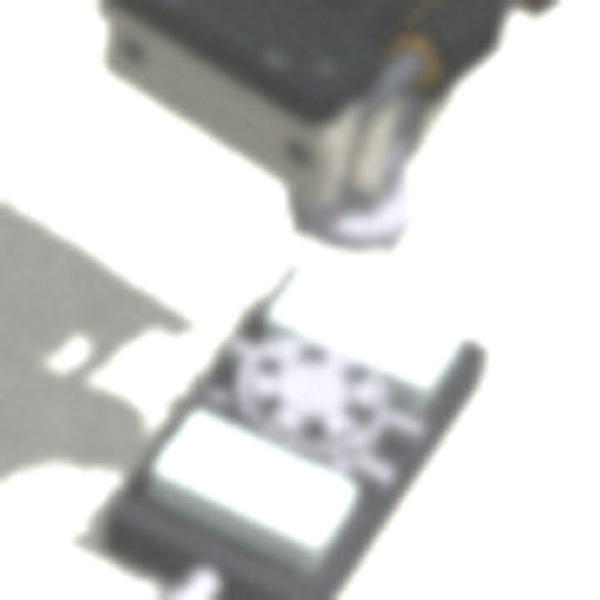

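The wrench is lifted clear, with its head at crop (355,215). All six notches are visible around crop (308,385). I check the notch angle, expecting about 6° mod 60.

```bash
python3 cb.py 2>/dev/null | grep scene; python3 go.py .447 -.1896 .136 17.23 360
```

```text
scene 4 9.0 [0.4946 0.1671] ang 7.700000000000003 r 0.0155 rms 0.00035 [886, 251, 836, 547]
scene 4 10.0 [0.4946 0.1671] ang 7.7 r 0.0155 rms 0.00034 [822, 221, 767, 502]
scene 4 11.0 [0.4946 0.1671] ang 7.700000000000003 r 0.0155 rms 0.00035 [768, 191, 706, 459]
scene 4 12.0 [0.4946 0.1671] ang 7.8 r 0.0155 rms 0.00034 [712, 157, 654, 410]
scene 4 13.0 [0.4946 0.1671] ang 7.7 r 0.0155 rms 0.00035 [662, 138, 601, 371]
scene 4 14.0 [0.4946 0.1671] ang 7.7 r 0.0156 rms 0.00034 [616, 107, 554, 333]
scene 5 15.0 [0.4952 0.1669] ang 7.0 r 0.0161 rms 0.00166 [564, 80, 505, 288, 1363]
scene 4 16.0 [0.4963 0.166 ] ang 9.600000000000001 r 0.0173 rms 0.00127 [524, 468, 246, 1212]
scene 4 17.0 [0.4962 0.1661] ang 9.5 r 0.0172 rms 0.00122 [480, 421, 213, 1041]
scene 4 18.0 [0.4961 0.1662] ang 9.400000000000006 r 0.0171 rms 0.00108 [443, 387, 173, 858]
scene 5 19.0 [0.4956 0.1666] ang 8.799999999999997 r 0.0164 rms 0.00058 [399, 346, 242, 135, 549]
clock 19.4 pos [0.4964 0.1652 0.1366] yaw 59.13 shift units [-13.19   5.59   0.04] turn units [-0.031  0.021  7.313] 
q [-0.09  0.41 -0.44  1.9   0.22  0.88 -1.18] F [ 0.  -0.4 -1.8] T [-0.063 -0.078 -0.022] w 0.149 g 54.3
```

Call:
carry_out:
  commands:
    - [0,0,0,0,0,0,1]
    - [0,0,0,0,0,0,1]
    - [0,0,0,0,0,0,1]
    - [0,0,0,0,0,0,1]
    - [0,0,0,0,0,0,1]
    - [0,0,0,0,0,0,1]
    - [0,0,0,0,0,0,1]
    - [0,0,0,0,0,0,0.3]

```text
clock: 20.2
position: [0.4967, 0.1654, 0.1371]
ee_rot: [-3.106, -0.469, 0.004]
force: [-0.3, 0.2, -1.7]
width: 0.15
gripper_force: 54.3
```

Call:
carry_out:
  commands:
    - [0,-0.44,0.92,0,0,0,0]
    - [0,-0.44,0.92,0,0,0,0]
    - [0,-0.44,0.92,0,0,0,0]
    - [0,-0.44,0.92,0,0,0,0]
    - [0,-0.44,0.92,0,0,0,0]
    - [0,-0.44,0.92,0,0,0,0]
    - [0,-0.44,0.92,0,0,0,0]
    - [0,0,0,0,0,0,0]

```text
clock: 21.0
position: [0.4704, -0.0151, 0.1371]
ee_rot: [3.106, 0.467, -0.006]
force: [-0.6, -0.1, -2.2]
width: 0.147
gripper_force: 54.3
```

```bash
python3 go.py .447 -.1896 .136 17.23 360
```

```text
clock 21.0 pos [ 0.4704 -0.0151  0.1371] yaw 17.12 shift units [-2.95  6.4   0.06] turn units [ 0.004  0.038 -0.02 ] 
q [ 0.1   0.31 -0.22  2.03  0.09  0.81 -1.45] F [-0.6 -0.1 -2.2] T [ 0.03   0.011 -0.009] w 0.147 g 54.3
```

The notches moved by about 97° (1.7 rad), which fits the stop at 2.40. Next I return the wrench to its compartment.

Call:
carry_out:
  commands:
    - [0,-0.42,0.91,0,0,0,0]
    - [0,-0.42,0.91,0,0,0,0]
    - [0,-0.42,0.91,0,0,0,0]
    - [0,-0.42,0.91,0,0,0,0]
    - [0,-0.42,0.91,0,0,0,0]
    - [0,-0.42,0.91,0,0,0,0]
    - [0,-0.42,0.91,0,0,0,0]
    - [0,0,0,0,0,0.04,0]

```text
clock: 21.8
position: [0.4479, -0.1883, 0.1372]
ee_rot: [3.107, 0.468, 0.002]
force: [0.2, -0.3, -1.9]
width: 0.15
gripper_force: 54.3
```

Call:
carry_out:
  commands:
    - [0,0,0,0.6,0,0,0]
    - [0,0,0,0.8,0,0,0]
    - [0,0,0,0,0,0,0]
    - [0,0,0,0,0,0,0]

```text
clock: 22.2
position: [0.4485, -0.1843, 0.1025]
ee_rot: [-3.104, -0.474, -0.002]
force: [-0.2, -0.4, -1.2]
width: 0.148
gripper_force: 54.3
```

```bash
python3 go.py .447 -.1896 .0318 17.23 360
```

```text
clock 22.2 pos [ 0.4485 -0.1843  0.1025] yaw 17.38 shift units [-0.12  0.19  2.83] turn units [-0.018 -0.013  0.026] 
q [ 0.4   0.37 -0.15  2.04  0.08  0.73 -1.07] F [-0.2 -0.4 -1.2] T [-0.012  0.026  0.018] w 0.148 g 54.3
```

Call:
carry_out:
  commands:
    - [0,-0.12,0.19,0.4,0,0,0]
    - [0,0,0,0.8,0,0,0]
    - [0,0,0,0.8,0,0,0]
    - [0,0,0,0.5,0,0,0]
    - [0,0,0,0.2,0,0,0]
    - [0,0,0,0,0,0,0]
    - [0,0,0,0,0,0,0]

```text
clock: 22.9
position: [0.4476, -0.1906, 0.0355]
ee_rot: [-3.105, -0.472, -0.004]
force: [-0.3, -0.3, -1.9]
width: 0.15
gripper_force: 54.3
```

```bash
python3 go.py .447 -.1896 .0313 17.23 360
```

```text
clock 22.9 pos [ 0.4476 -0.1906  0.0355] yaw 17.29 shift units [-0.01 -0.04  0.17] turn units [-0.004 -0.027  0.011] 
q [ 0.4   0.48 -0.13  2.1   0.11  0.57 -1.09] F [-0.3 -0.3 -1.9] T [-0.023 -0.024 -0.04 ] w 0.15 g 54.3
```

Call:
carry_out:
  commands:
    - [0,0,0,0.08,0,-0.02,0]
    - [0,0,0,0.06,0,0,0]
    - [0,0,0,0.03,0,0,0]
    - [0,0,0,0,0,0,0]
    - [0,0,0,0,0,0,0]

```text
clock: 23.4
position: [0.4475, -0.1905, 0.0311]
ee_rot: [-3.105, -0.472, -0.001]
force: [-1.0, 0.6, 4.6]
width: 0.149
gripper_force: 54.6
```

```bash
python3 go.py .447 -.1896 .0311 17.23 360
```

```text
clock 23.4 pos [ 0.4475 -0.1905  0.0311] yaw 17.28 shift units [-0.01 -0.04  0.  ] turn units [-0.005 -0.007  0.009] 
q [ 0.39  0.49 -0.13  2.1   0.11  0.56 -1.09] F [-1.   0.6  4.6] T [ 0.115  0.128 -0.055] w 0.149 g 54.6
```

The wrench touches the floor: force rose by about 6.5 N at the original height. I ease the squeeze, open, and go straight up.

Call:
carry_out:
  commands:
    - [0,0,0,0,0,0,0]
    - [0,0,0,0,0,0,0]
    - [0.2,0,0,0,0,0,0]
    - [0.3,0,0,0,0,0,0]
    - [0.5,0,0,0,0,0,0]
    - [0.5,0,0,0,0,0,0]
    - [0.5,0,0,0,0,0,0]
    - [0.5,0,0,0,0,0,0]
  squeeze: 8

```text
clock: 24.2
position: [0.4471, -0.1903, 0.0307]
ee_rot: [-3.105, -0.472, 0.0]
force: [0.2, -0.9, -0.1]
width: 0.494
gripper_force: 0.0
```

Call:
carry_out:
  commands:
    - [0.5,0,0,-0.4,0,0,0]
    - [0.5,0,0,-1,0,0,0]
    - [0.5,0,0,-1,0,0,0]
    - [0.5,0,0,-1,0,0,0]
    - [0.5,0,0,-1,0,0,0]
    - [0.5,0,0,-1,0,0,0]
    - [0.5,0,0,-1,0,0,0]
    - [0.5,0,0,-0.5,0,0,0]

```text
clock: 25.0
position: [0.4479, -0.1907, 0.2062]
ee_rot: [3.105, 0.472, 0.004]
force: [0.2, -0.5, -0.1]
width: 0.499
gripper_force: 0.0
```

Call:
carry_out:
  commands:
    - [0.5,-0.9,0.8,0,0,0,0]
    - [0.5,-0.9,0.8,0,0,0,0]
    - [0.5,-0.9,0.8,0,0,0,0]
    - [0.5,-0.9,0.8,0,0,0,0]
    - [0.5,-0.9,0.8,0,0,0,0]
    - [0.5,-0.9,0.8,0,0,0,0]
    - [0.5,-0.9,0.8,0,0,0,0]
    - [0.5,-0.9,0.8,0,0,0,0]

```text
clock: 25.8
position: [0.3221, -0.3976, 0.2039]
ee_rot: [-3.105, -0.472, -0.001]
force: [0.8, 0.2, -0.2]
width: 0.501
gripper_force: 0.0
```

```bash
python3 go.py .2 -.5 .2 17 360; python3 - <<'E' 2>/dev/null
from h import *
T=avg('top',6);S=avg('scene',2)
for n,d,box in(('top',T,(357,250,395,295)),('scene',S,(245,195,290,240))):
    g,P=cloud(d,*box); q=P[(P[:,2]>.06)&(P[:,2]<.09)]; print(n,len(q),q[:,2].max().round(4),cv2.minAreaRect((q[:,:2]*1000).astype(np.float32)))
c=lambda d,u,v,w,h:cv2.resize(cv2.convertScaleAbs(d['bgr'][v:v+h,u:u+w],alpha=1.5),(400,300),interpolation=cv2.INTER_CUBIC)
cv2.imwrite('pics/final.png',np.vstack([np.hstack([c(T,350,200,128,96),c(T,203,228,48,36)]),np.hstack([c(S,170,140,128,96),cv2.resize(S['bgr'].astype(np.uint8),(400,300))])]))
E
python3 cb.py | grep top
```

```text
clock 25.8 pos [ 0.3221 -0.3976  0.2039] yaw 17.3 shift units [-5.88  2.46  0.15] turn units [-0.005 -0.005  0.052] 
q [ 0.8   0.28 -0.02  1.87  0.01  0.99 -0.49] F [ 0.8  0.2 -0.2] T [-0.049 -0.031  0.002] w 0.501 g 0.0
top 66 0.0748 ((447.68017578125, -190.04180908203125), (22.63671875, 13.971548080444336), 17.057289123535156)
scene 74 0.0748 ((446.9609680175781, -188.70602416992188), (23.31089210510254, 13.599061965942383), 16.821455001831055)
top 4 17.0 [0.4977 0.1651] ang 7.9 r 0.0179 rms 0.00082 [479, 245, 141, 448]
top 4 18.0 [0.4976 0.165 ] ang 7.7 r 0.0176 rms 0.00069 [363, 195, 101, 379]
top 4 19.0 [0.4975 0.165 ] ang 7.6 r 0.0174 rms 0.00059 [269, 145, 64, 319]
```

View pics/final.png

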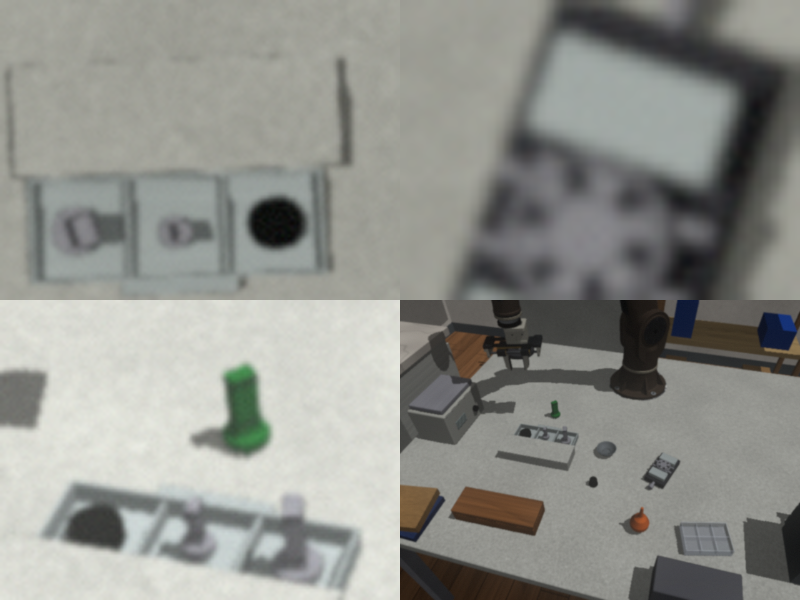

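The final picture shows the wrench upright in its own compartment (top px ≈(376,272)), within a millimetre of where it stood. The caseback notches are at about 8° mod 60, and everything else is unmoved.

```bash
python3 -c "
from cell import arm
print(arm.sign_off())"
```

```text
the job is handed in; nothing more can be done
None
```

The caseback was turned clockwise with the larger wrench to its hard stop (about 1.7 rad, torque rising to 1.26 N m), the wrench stands upright again in its own tray compartment, and the job was handed in at about 26 s.

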